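# Bed the sanding block flush on the tilted bevel stage

### The arm

A 6-joint arm with a two-finger parallel gripper is mounted at the origin on a cart in front of the work surface, level with it; the furniture and walls round the work are solid. World frame = base frame: x ahead of the robot, y to its left, z up, the work surface at z = 0. Lengths are in m, angles in rad, forces in N, time in s.
With the tool pointing down it reaches from about 0.3 to 0.85 m from the base axis. Payload 4.2 kg.
Tool frame: the origin (TCP) lies at the very end of the fingers, on their centre line; the grasp point (between the pads) lies behind it (manip.grip_point_offset is the y of the grasp point in the tool frame, in m); y points along the fingers, z is the direction in which the jaws open and shut, and the axes are right-handed (so a half turn about y gives the same grasp; the last joint's range is limited). The gripper opens to 91 mm and grips with 3 to 60 N. Pads are 32 mm wide; open, the fingers measure 118 mm over their backs; the gripper's body (76 mm by 178 mm) begins 60 mm behind the grasp point.
Start: joints at [1.255, 0.32, 1.565, -0, 1.257, -0.02], TCP at [0.168, 0.55, 0.214] pointing down, gripper open.
Joint ranges: [-3.11, 3.11], [-0.84, 2.01], [0.21, 2.61], [-1.34, 4.49], [0.05, 2.63], [-2.56, 2.56]. Speed limits (rad/s): [2.57, 2.57, 3.14, 3.14, 3.14, 3.14].

### API

Orientations are given as a unit quaternion [x, y, z, w].
In Python, from rig import manip gives the robot as it stands.
- The arm moves only by the tool send_rows, never from a script. Its argument "motion" is one flat list of numbers, 4 for each row, row after row: the shift along the tool's x, y, z in cm, then the turn about the tool's y in degrees. In form: [x, y, z, roll, x, y, z, roll, ...]. A call has exactly 5 rows; each row shifts and turns the pose as measured when the row begins, along the tool's axes as they then stand; what a row does not reach is not made up. A row lasts 1/12 s, in which the tool goes at most 41.7 mm and 7.16 degrees, less where a joint would pass 70% of its speed; a pose out of reach is approached as far as the arm can. A call with a gripper value outside its range is refused whole. "claw" is the closure, from 0 (fully open) to 1 (shut), set as the call begins (left out, the last holds). The fingers move at their own pace and stop on an object; "force" is the grip in N (left out, the last holds). Time passes only in rows, so rows that do not move let the fingers close, or fill a call up. It gives the time, the measured TCP pose, the force and the opening at its end, in the units of the state.
- manip.read_state(): the state, without advancing time (a new reading comes with each control period).
- manip.camera(name): name is "scene" or "top" or "wrist"; returns a dict with "img" (400x640x3 uint8, blue, green, red), "mtx" (3x3 intrinsics, pixels), "rvec" (rotation vector, rad) and "tvec" (3), from world to camera coordinates, as OpenCV has them. Camera axes: x right, y down, z forward; pixel columns grow to the right and rows downward; lengths in m; the calibration is good to about 2 mm. The wrist camera is an equidistant fisheye: a pixel r from the principal point sees the ray r / f radians off the axis. A picture is of the moment at which its call begins. There is no depth.
- manip.hand_in(): hands the job in, once; it reports no verdict.
The state is a dict: "time_s": time; "joints": joint angles; "qvel": joint speeds; "joint_efforts": joint torques, N m; "tool_pos": TCP position; "tcp_rot": TCP orientation; "ft_force": force on the tool from outside, world axes, zero at the start; "wrist_torque": the same for the moment, N m; "grip_width": finger opening in m.
Only numpy, scipy, OpenCV 4.12 (cv2) and the standard library are available. Lean on these libraries where they do the work, as an engineer would, in place of code of your own. Each camera call takes 0.05 s, during which the arm holds its last target.

### The job

Pull open the drawer of the small bench chest, take out the wooden sanding block and set it, underside down, centred and lengthwise up the slope on the face of the bevel stage. Tilt the block to the slope, press it flush so that the sprung face gives about 5 mm (it must not bottom out), and finish while still gripping the block and holding it pressed there; leave the other things on the bench where they are.

Things in the scene. Friction and masses are not known exactly. Their poses are not given: they have to be found in the camera images.
- chest: one-drawer wooden bench chest, fixed, 240 deep (x) x 210 wide (y) x 85 mm high; origin at the centre of its underside, its drawer front faces its own -x. Drawer cavity about 174 mm wide; the drawer's side walls are about 47 mm high and its front about 58 mm high
- chest_drawer0 (a joint): opening of the chest's drawer in m, 0 closed to 0.166 fully out, along the chest's -x; stays where left, slides with about 1 N. The block is fully clear of the chest's top from about 0.145
- chest_drawer0_handle (a point): centre of the brass knob head on the drawer front (head 28 mm across and 16 mm thick, 35 mm in front of the drawer front, 47 mm above the bench, 38 mm below the chest's top); axes as the chest's
- sanding_block: brown wooden sanding block, 60 (x) x 114 (y) x 26 mm (z), 0.06 to 0.13 kg, lying inside the drawer on its floor (drawer floor about 22 mm above the bench), long side roughly along the drawer's travel; origin at the centre of its underside, z up through its top
- bevel_stage: grey bevel stage, fixed to the bench, base 160 (x) x 140 (y) x 12 mm; origin at the centre of its underside. Its face leans towards its own -x: low edge at -x, high edge at +x. Two side posts reach 76 mm above the bench at y = +-62 mm
- stage_tilt (a joint): slope of the stage's face in rad (0 level, set anywhere from 0.28 to 0.50), clamped: it does not move in use
- stage_platen (a joint): how far the sprung aluminium face is pushed in along its normal, m: 0 free to 0.012 bottomed; starts to give at about 1.5 N and takes about 1 N more per mm
- stage_face (a point): centre of the upper surface of the aluminium face (130 along the slope x 90 mm across); x up the slope, y across, z the outward normal; moves in with the face. Lies about 80 to 95 mm above the bench
- tape_roll: roll of masking tape, 93 mm across, 24 high, lying flat; bystander; origin at the centre of its underside
- brush_1: flat dust brush, 163 mm long, lying on the bench; bystander; origin at the centre of its underside
- ring_cone_4: small plaster ring cone, 44 mm wide, 66 high; bystander; origin at the centre of its underside
- mug_red: red enamel mug, 140 mm high with its stirrer; bystander; origin at the centre of its underside
- bust_12: cream plaster display form, 208 mm high, behind the stage; bystander; origin at the centre of its underside
- bust_10: cream plaster display form, 203 mm high, between the stage and the chest; bystander; origin at the centre of its underside

How it is judged:
By the outcome, as a careful person would: the job done as asked, in the order asked, and still so for the second after the job is handed in, while the arm keeps its last pose, push and grip.
It also fails if it takes over 58 s, if anything falls off the work surface, if the arm or the gripper's body presses on something with over 40 N, if the wrist force passes 120 N, or if a joint passes its speed limit or range.

## Working session

There is one attempt and no reset: what is moved stays moved. The work goes in short steps, Python scripts to look and compute and a tool call to move; the robot and the scene stay as the last step left them, time stands still between calls to the robot, and variables do not carry over. Pictures are saved under pics/ and viewed, and the job is handed in when it is done.

Besides the shell and the picture viewer there is one more tool, called after "Request:" in YAML: its name, and indented under it one key for each argument. send_rows: Moves the arm, as the interface text tells. Its arguments: {"type":"object","properties":{"motion":{"type":"array"},"claw":{"type":"number"},"force":{"type":"number"}},"required":["motion"]}

```bash
ls; mkdir -p pics; python3 - <<'E'
from rig import manip
import cv2
print(manip.read_state(), manip.grip_point_offset)
for n in ["scene","top","wrist"]:
    c=manip.camera(n); cv2.imwrite(f"pics/{n}0.png",c["img"]); print(n,c["mtx"].tolist(),c["rvec"],c["tvec"])
E
```

```text
pics
{'time_s': 0.0, 'joints': array([ 1.25502427e+00,  3.20318280e-01,  1.56567313e+00,  4.88332485e-06,
        1.25742243e+00, -2.00126226e-02]), 'qvel': array([-0.00033675, -0.00020159, -0.00039546, -0.00144576, -0.00019599,
       -0.00038631]), 'joint_efforts': array([-2.55232160e-03, -4.12466097e+01, -2.31967467e+01,  7.25103356e-02,
        4.58805438e-02, -1.43132402e-04]), 'tool_pos': array([0.16743885, 0.54954585, 0.21310744]), 'tcp_rot': array([ 0.7000234 , -0.10429575,  0.10407732, -0.69875428]), 'ft_force': array([ 0.57804149,  0.06198403, -0.02584623]), 'wrist_torque': array([-0.04504465, -0.00555135, -0.03058108]), 'grip_width': 0.09141974405797033} -0.0188
scene [[481.74693390850035, 0.0, 310.86075317749777], [0.0, 481.74693390850035, 200.39659646655653], [0.0, 0.0, 1.0]] [ 0.57121986 -2.56682917  1.29808   ] [0.49579322 0.19611648 1.55419734]
top [[491.19021599575314, 0.0, 321.23826243608215], [0.0, 491.19021599575314, 199.61449410951636], [0.0, 0.0, 1.0]] [ 2.18211002 -2.12451722  0.15503115] [-0.01027162  0.55427505  1.81998016]
wrist [[309.70691628693146, 0.0, 316.09044176116527], [0.0, 309.70691628693146, 200.75261049471914], [0.0, 0.0, 1.0]] [-2.32260848 -1.71960205 -0.25568495] [-0.57394809 -0.03231727  0.39373868]
```

View pics/scene0.png

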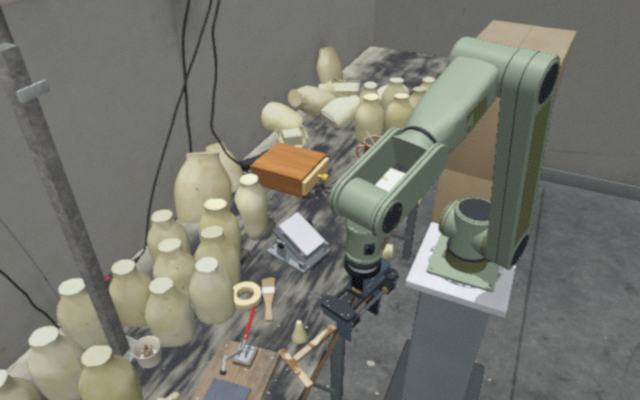

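View pics/top0.png

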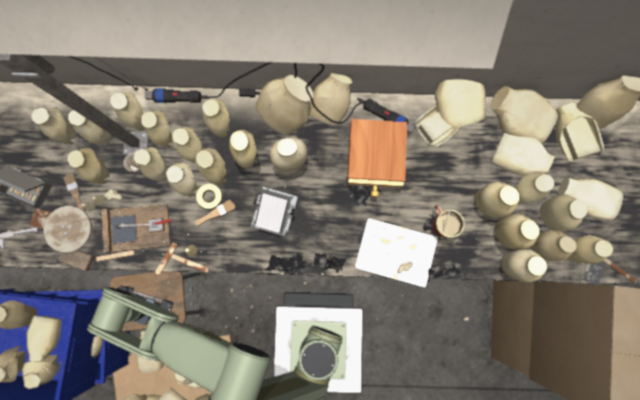

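View pics/wrist0.png

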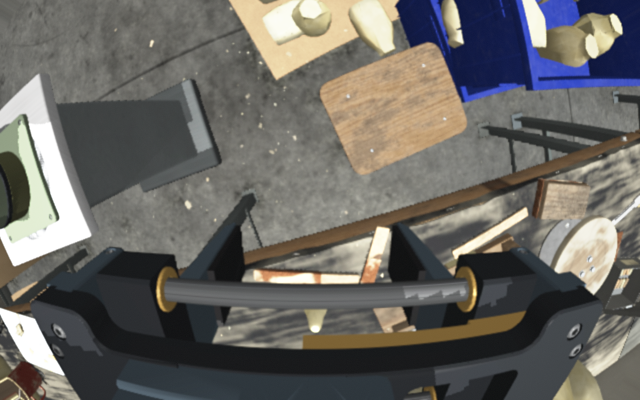

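The top view shows the chest at about (377,153) with its knob at (375,190), the stage at (273,211) and the robot base at (318,358). I'll crop in for detail.

```bash
cat > h.py <<'E'
import numpy as np, cv2
from scipy.spatial.transform import Rotation as R
from rig import manip
def ray(c,uv):
    M=cv2.Rodrigues(np.array(c["rvec"],float))[0]; t=np.array(c["tvec"],float).ravel()
    K=np.array(c["mtx"]); d=np.linalg.inv(K)@np.array([uv[0],uv[1],1.0])
    o=-M.T@t; d=M.T@d; return o,d/np.linalg.norm(d)
def onz(c,uv,z):
    o,d=ray(c,uv); return o+d*(z-o[2])/d[2]
def tri(c1,u1,c2,u2):
    o1,d1=ray(c1,u1);o2,d2=ray(c2,u2)
    s=np.linalg.lstsq(np.c_[d1,-d2],o2-o1,rcond=None)[0]
    a,b=o1+s[0]*d1,o2+s[1]*d2
    return (a+b)/2,np.linalg.norm(a-b)
def proj(c,p): return cv2.projectPoints(np.array(p,float).reshape(-1,3),np.array(c["rvec"],float),np.array(c["tvec"],float),np.array(c["mtx"]),None)[0].reshape(-1,2)
def crop(c,x0,y0,w,h,k,name):
    cv2.imwrite(name,cv2.resize(c["img"][y0:y0+h,x0:x0+w],None,fx=k,fy=k,interpolation=cv2.INTER_CUBIC))
E
python3 - <<'E'
from h import *
import pickle
t=manip.camera("top");s=manip.camera("scene")
pickle.dump((t,s),open("c0.pkl","wb"))
crop(t,225,110,200,140,4,"pics/tc.png"); crop(s,230,130,120,150,4,"pics/sc.png")
E
```

```text
(no output)
```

View pics/tc.png

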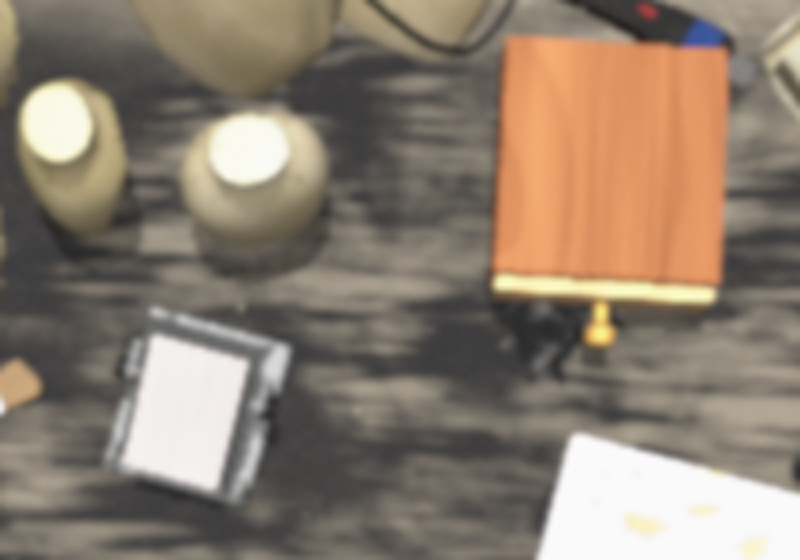

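View pics/sc.png

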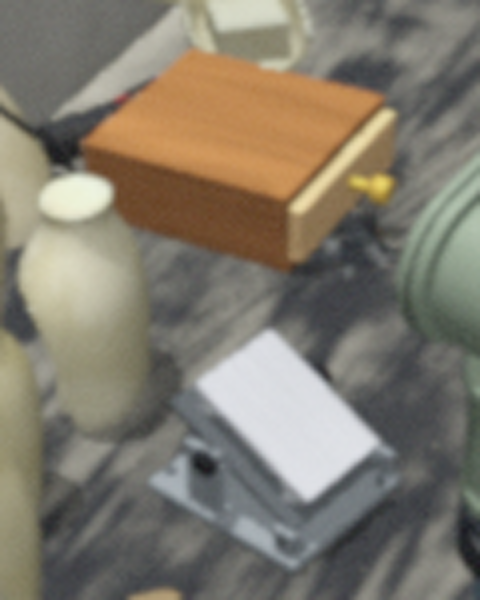

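```bash
cat > m0.py <<'E'
from h import *
import pickle
t,s=pickle.load(open("c0.pkl","rb"))
def quad(m,box):
    x0,y0,w,h=box; mm=np.zeros_like(m); mm[y0:y0+h,x0:x0+w]=m[y0:y0+h,x0:x0+w]
    mm=cv2.resize(mm,None,fx=8,fy=8,interpolation=cv2.INTER_CUBIC); mm=(mm>127).astype(np.uint8)
    cs=cv2.findContours(mm,cv2.RETR_EXTERNAL,cv2.CHAIN_APPROX_NONE)[0]; c=max(cs,key=cv2.contourArea)
    hull=cv2.convexHull(c)
    for e in np.linspace(4,80,77):
        q=cv2.approxPolyDP(hull,e,True)
        if len(q)<=4: break
    q=q.reshape(-1,2).astype(float)
    # refine edges by fitting lines to contour points
    P=c.reshape(-1,2).astype(float); L=[]
    for i in range(4):
        a,b=q[i],q[(i+1)%4]; u=(b-a)/np.linalg.norm(b-a); n=np.array([-u[1],u[0]])
        d=(P-a)@n; l=(P-a)@u; k=(abs(d)<10)&(l>.12*np.linalg.norm(b-a))&(l<.88*np.linalg.norm(b-a))
        vx,vy,x,y=cv2.fitLine(P[k].astype(np.float32),cv2.DIST_HUBER,0,.01,.01).ravel(); L.append(np.cross([x,y,1],[x+vx,y+vy,1]))
    C=[np.cross(L[i-1],L[i]) for i in range(4)]
    return np.array([(p[:2]/p[2]+.5)/8-.5 for p in C])
def white(c):
    g=c["img"].astype(int); return (((g.min(2)>175)&(g.max(2)-g.min(2)<30))*255).astype(np.uint8)
def orange(c):
    g=cv2.cvtColor(c["img"],cv2.COLOR_BGR2HSV); return (((g[...,0]<15)&(g[...,1]>110)&(g[...,2]>60))*255).astype(np.uint8)
if __name__=="__main__":
    ft=quad(white(t),(245,185,55,55)); fs=quad(white(s),(270,205,65,55))
    print(ft.round(1).tolist(),fs.round(1).tolist())
    # match: order by angle
    for p in ft:
        best=min(((tri(t,p,s,q),q) for q in fs),key=lambda z:z[0][1]); print(p.round(1),best[1].round(1),best[0][0].round(4),round(best[0][1],4))
    ct=quad(orange(t),(335,110,85,80)); print(ct.round(1).tolist())
    for p in ct: print(onz(t,p,.085).round(4))
    gm=cv2.cvtColor(t["img"],cv2.COLOR_BGR2HSV)
    for c,b in ((t,(365,184,20,18)),(s,(312,170,20,14))):
        x0,y0,w,h=b; g=cv2.cvtColor(c["img"],cv2.COLOR_BGR2HSV)[y0:y0+h,x0:x0+w]
        m=(g[...,0]>14)&(g[...,0]<30)&(g[...,1]>150)&(g[...,2]>100); ys,xs=np.nonzero(m); print(list(zip((xs+x0).tolist(),(ys+y0).tolist())))
E
python3 m0.py
```

```text
[[262.6, 192.9], [286.6, 199.9], [278.4, 232.1], [254.8, 226.1]] [[297.5, 211.4], [324.1, 240.1], [306.4, 255.2], [278.0, 224.9]]
[262.6 192.9] [278.  224.9] [0.5606 0.217  0.1215] 0.002
[286.6 199.9] [297.5 211.4] [0.5366 0.129  0.1215] 0.0039
[278.4 232.1] [324.1 240.1] [0.4253 0.1597 0.0614] 0.0002
[254.8 226.1] [306.4 255.2] [0.4456 0.248  0.0619] 0.0001
[[350.6, 119.0], [405.8, 121.2], [405.2, 181.0], [346.9, 177.7]]
[ 0.8577 -0.0981  0.085 ]
[ 0.8555 -0.3066  0.085 ]
[ 0.6261 -0.3048  0.085 ]
[ 0.6324 -0.0883  0.085 ]
[]
[(320, 176), (321, 177), (322, 177), (323, 177), (324, 177), (326, 177), (323, 178), (324, 178), (325, 178), (326, 178), (324, 179), (325, 179), (326, 179)]
```

```bash
python3 - <<'E'
from h import *
import pickle
t,s=pickle.load(open("c0.pkl","rb"))
print(tri(t,(374.7,192.0),s,(324.4,176.4)), onz(t,(374.7,192.2),.047))
st=manip.read_state(); print(R.from_quat(st["tcp_rot"]).as_matrix().round(3))
f=lambda u,v:((u+.5)/4-.5+225,(v+.5)/4-.5+110)
for n,p,z in (("bust10",f(248,150),.203),("stage",f(195,410),.0),("front L",f(493,285),.08),("frontR",f(715,297),.08),("front2L",f(500,275),.085),("front2R",f(722,283),.085),("bL",f(507,37),.085),("bR",f(727,47),.085)): print(n,onz(t,p,z).round(3))
E
```

```text
(array([ 0.58546311, -0.19668897,  0.04996797]), np.float64(0.003612023855528811)) [ 0.58688455 -0.19645205  0.047     ]
[[ 0.957 -0.     0.292]
 [-0.292 -0.001  0.957]
 [-0.    -1.    -0.001]]
bust10 [0.713 0.131 0.203]
stage [0.506 0.187 0.   ]
front L [ 0.622 -0.092  0.08 ]
frontR [ 0.616 -0.299  0.08 ]
front2L [ 0.63  -0.098  0.085]
front2R [ 0.628 -0.305  0.085]
bL [ 0.858 -0.101  0.085]
bR [ 0.855 -0.309  0.085]
```

Request:
send_rows:
  motion: [0,0,0,-5.3,0,0,0,-5.3,0,0,0,-5.3,0,0,0,0,2,0,-3.5,0]
  claw: 0

```text
time_s: 0.67
tool_pos: [0.1856, 0.5187, 0.2123]
tcp_rot: [-0.706, 0.002, -0.001, 0.708]
ft_force: [2.0, 0.7, 0.6]
grip_width: 0.0913
```

Request:
send_rows:
  motion: [2,0,-3.5,0,2,0,-3.5,0,2,0,-3.5,0,2,0,-3.5,0,2,0,-3.5,0]

```text
time_s: 1.08
tool_pos: [0.2858, 0.3379, 0.2106]
tcp_rot: [-0.707, 0.003, -0.003, 0.708]
ft_force: [0.5, -0.2, 0.4]
grip_width: 0.0915
```

Request:
send_rows:
  motion: [2,0,-3.5,0,2,0,-3.5,0,2,0,-3.5,0,2,0,-3.5,0,2,0,-3.5,0]

```text
time_s: 1.5
tool_pos: [0.3848, 0.1544, 0.2112]
tcp_rot: [-0.706, 0.006, -0.008, 0.708]
ft_force: [1.0, 0.4, 0.7]
grip_width: 0.0913
```

Request:
send_rows:
  motion: [2,0,-3.5,0,2,0,-3.5,0,2,0,-3.5,0,2,0,-3.5,0,2,0,-3.5,0]

```text
time_s: 1.92
tool_pos: [0.4814, -0.0304, 0.2122]
tcp_rot: [-0.705, 0.01, -0.014, 0.709]
ft_force: [1.0, 0.4, 1.7]
grip_width: 0.0912
```

Request:
send_rows:
  motion: [2,0,-3.5,0,2,0,-3.5,0,2,0,-3.2,0,1.5,0,-2.5,0,0,0,0,0]

```text
time_s: 2.33
tool_pos: [0.5555, -0.1735, 0.2114]
tcp_rot: [-0.706, 0.016, -0.023, 0.708]
ft_force: [-0.4, -0.6, 1.1]
grip_width: 0.091
```

```bash
python3 - <<'E'
from h import *
st=manip.read_state(); print(st["tool_pos"],R.from_quat(st["tcp_rot"]).as_matrix().round(4),st["joints"],st["time_s"])
w=manip.camera("wrist");cv2.imwrite("pics/w1.png",w["img"])
t=manip.camera("top");crop(t,325,110,100,140,4,"pics/t1.png")
E
```

```text
[ 0.55554862 -0.17354762  0.2114122 ] [[ 0.9984  0.0096  0.0559]
 [-0.0559  0.0018  0.9984]
 [ 0.0095 -1.      0.0023]] [-0.3252849   0.32769853  1.55911717  0.00501303  1.24620168 -1.84170384] 2.3333
```

View pics/w1.png

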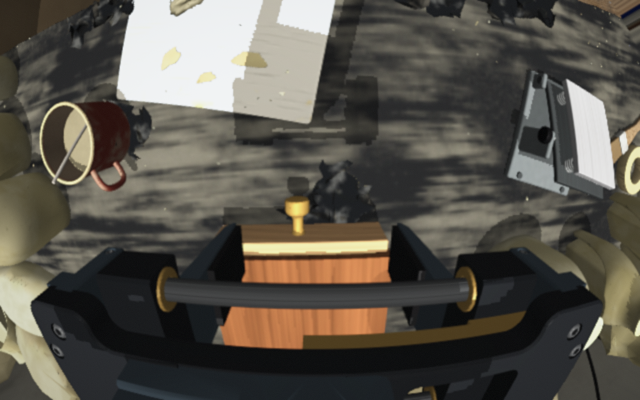

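View pics/t1.png

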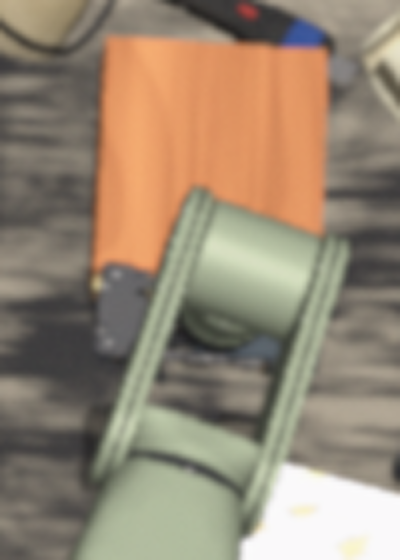

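```bash
cat >> h.py <<'E'
def fray(c,uv):
    M=cv2.Rodrigues(np.array(c["rvec"],float))[0]; t=np.array(c["tvec"],float).ravel(); K=np.array(c["mtx"])
    d=np.array([(uv[0]-K[0,2])/K[0,0],(uv[1]-K[1,2])/K[1,1]]); th=np.linalg.norm(d)
    v=np.array([*(d/th*np.sin(th)),np.cos(th)]); return -M.T@t,M.T@v
def fonz(c,uv,z):
    o,d=fray(c,uv); return o+d*(z-o[2])/d[2]
def need(p,yawz=None):
    "tool-frame shift in cm from measured pose to world point p (TCP); roll deg to put jaw axis at heading yawz deg"
    st=manip.read_state(); M=R.from_quat(st["tcp_rot"]).as_matrix()
    print("tcp",st["tool_pos"].round(4),"t",round(st["time_s"],2),"shift cm",(M.T@(np.array(p)-st["tool_pos"])*100).round(2))
    if yawz is not None:
        h=np.degrees(np.arctan2(M[1,2],M[0,2])); print("heading",h.round(2),"roll",round(-(yawz-h),2))
E
python3 - <<'E'
from h import *
w=manip.camera("wrist")
print("knob",fonz(w,(297,204),.05))
for uv in ((244,252),(388,246)): print(fonz(w,uv,.085))
need((.586,-.1965,.12),89)
E
```

```text
knob [ 0.57489606 -0.19149344  0.05      ]
[ 0.61542715 -0.25107638  0.085     ]
[ 0.61698832 -0.09423852  0.085     ]
tcp [ 0.5527 -0.1683  0.2116] t 2.48 shift cm [ 3.41  9.17 -2.69]
heading 87.05 roll -1.95
```

Request:
send_rows:
  motion: [1.5,0,-1.2,-1,1.5,0,-1.2,-1,0,3,0,0,0,3,0,0,0,3,0,0]

```text
time_s: 2.9
tool_pos: [0.586, -0.1873, 0.1291]
tcp_rot: [-0.706, -0.004, -0.012, 0.708]
ft_force: [1.0, -0.3, -0.6]
grip_width: 0.0914
```

```bash
python3 - <<'E'
from h import *
w=manip.camera("wrist");cv2.imwrite("pics/w2.png",w["img"])
need((.583,-.194,.029),89)
E
```

```text
tcp [ 0.5816 -0.1854  0.122 ] t 2.95 shift cm [ 0.05  9.3  -0.92]
heading 89.32 roll 0.32
```

View pics/w2.png

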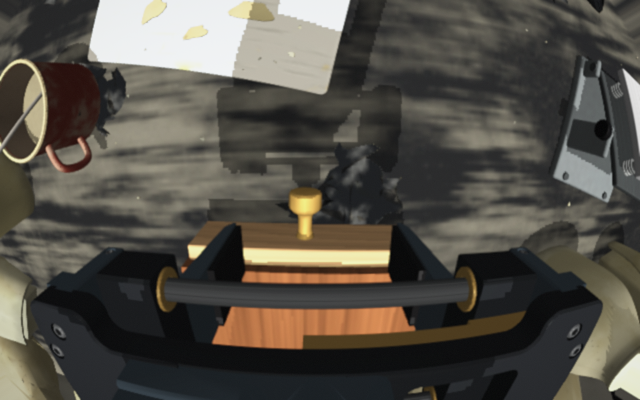

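```bash
python3 - <<'E'
from h import *
w=manip.camera("wrist")
print("knob",fonz(w,(305,194),.06),fonz(w,(305,203),.047))
need((.583,-.194,.029),89)
E
```

```text
knob [ 0.56393885 -0.1934777   0.06      ] [ 0.57558538 -0.19410337  0.047     ]
tcp [ 0.5815 -0.1857  0.1242] t 3.0 shift cm [ 0.06  9.52 -0.9 ]
heading 89.33 roll 0.33
```

Request:
send_rows:
  motion: [0,2.5,-0.4,0,0,2.5,-0.4,0,0,2.5,-0.1,0,0,1.5,0,0,0,0,0,0]

```text
time_s: 3.42
tool_pos: [0.586, -0.1896, 0.0413]
tcp_rot: [-0.706, -0.004, -0.01, 0.709]
ft_force: [0.2, -0.3, 0.8]
grip_width: 0.0912
```

```bash
python3 - <<'E'
from h import *
w=manip.camera("wrist");cv2.imwrite("pics/w3.png",w["img"])
need((.583,-.194,.029),89); print(manip.read_state()["ft_force"])
E
```

```text
tcp [ 0.5868 -0.1899  0.0428] t 3.47 shift cm [-0.41  1.37 -0.42]
heading 89.58 roll 0.58
[0.71328946 0.38247495 0.1094485 ]
```

View pics/w3.png

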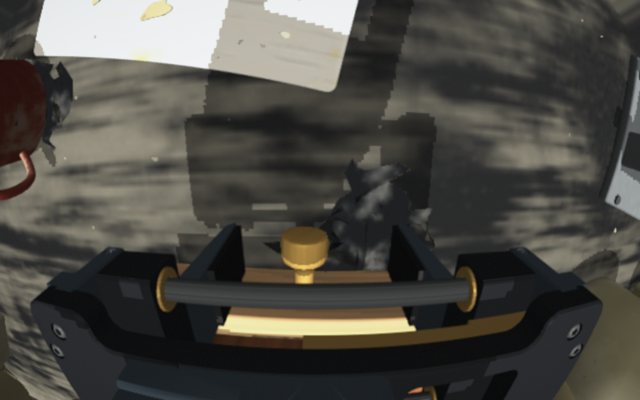

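Request:
send_rows:
  motion: [-0.4,0.7,-0.4,0,-0.3,0.7,0,0,0,0,0,0,0,0,0,0,0,0,0,0]
  claw: 1
  force: 20

```text
time_s: 3.88
tool_pos: [0.5832, -0.1941, 0.0353]
tcp_rot: [0.707, 0.01, 0.014, -0.707]
ft_force: [-1.0, -0.4, -0.2]
grip_width: 0.0609
```

Request:
send_rows:
  motion: [0,0,0,0,0,0,0,0,0,0,0,0,0,0,0,0,0,0,0,0]

```text
time_s: 4.3
tool_pos: [0.5843, -0.1965, 0.0371]
tcp_rot: [0.709, 0.011, 0.014, -0.705]
ft_force: [-1.6, -14.7, -3.0]
grip_width: 0.0272
```

Request:
send_rows:
  motion: [0,0,-0.2,0,-1,0,0,0,-1.5,0,0,0,-1.5,0,0,0,-1.5,0,0,0]

```text
time_s: 4.72
tool_pos: [0.5361, -0.1951, 0.037]
tcp_rot: [0.707, 0.015, 0.021, -0.707]
ft_force: [1.3, 2.9, 2.0]
grip_width: 0.027
```

Request:
send_rows:
  motion: [-2,0,0,0,-2,0,0,0,-2,0,0,0,-2,0,0,0,-2,0,0,0]

```text
time_s: 5.13
tool_pos: [0.4421, -0.192, 0.037]
tcp_rot: [-0.706, -0.021, -0.03, 0.707]
ft_force: [1.1, 3.8, 8.7]
grip_width: 0.0272
```

```bash
python3 - <<'E'
from h import *
need((.583-.158,-.194,.035),89); print(manip.read_state()["ft_force"])
E
```

```text
tcp [ 0.4421 -0.192   0.037 ] t 5.13 shift cm [-1.71  0.08 -0.22]
heading 89.33 roll 0.33
[1.06646725 3.75782755 8.74249757]
```

Request:
send_rows:
  motion: [-1,0,0,0,-0.7,0,0,0,-0.3,0,0,0,0,0,0,0,0,0,0,0]

```text
time_s: 5.55
tool_pos: [0.4191, -0.1912, 0.0371]
tcp_rot: [-0.706, -0.021, -0.03, 0.707]
ft_force: [0.3, 1.9, 3.3]
grip_width: 0.0276
```

Request:
send_rows:
  motion: [0,0,0,0,0,0,0,0,0,0,0,0,0,0,0,0,0,0,0,0]
  claw: 0

```text
time_s: 5.97
tool_pos: [0.4211, -0.1919, 0.0363]
tcp_rot: [-0.706, -0.022, -0.03, 0.707]
ft_force: [0.1, 0.3, 0.5]
grip_width: 0.0572
```

Request:
send_rows:
  motion: [0,0,0,0,0,-1,0,0,0,-3,0,0,0,-4,0,0,0,-4,0,0]

```text
time_s: 6.38
tool_pos: [0.4073, -0.1891, 0.1513]
tcp_rot: [-0.703, -0.015, -0.023, 0.711]
ft_force: [1.2, -0.4, 1.0]
grip_width: 0.0897
```

Request:
send_rows:
  motion: [-2,-3,4,0,-1,-2,4,0,-1,0,4,0,0,0,4,0,0,0,0,0]

```text
time_s: 6.8
tool_pos: [0.3775, -0.039, 0.2038]
tcp_rot: [-0.705, -0.021, -0.034, 0.708]
ft_force: [-0.4, 0.1, -0.4]
grip_width: 0.0909
```

```bash
python3 - <<'E'
from h import *
need((.5,-.194,.2),89)
t=manip.camera("top");crop(t,305,110,120,140,4,"pics/t4.png")
w=manip.camera("wrist");cv2.imwrite("pics/w4.png",w["img"])
s=manip.camera("scene");cv2.imwrite("pics/s4.png",s["img"])
E
```

```text
tcp [ 0.3775 -0.039   0.2038] t 6.8 shift cm [ 12.46   1.27 -15.28]
heading 88.99 roll -0.01
```

View pics/t4.png

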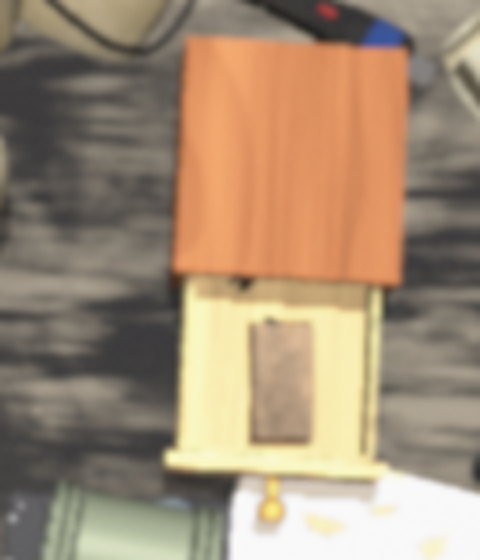

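View pics/w4.png

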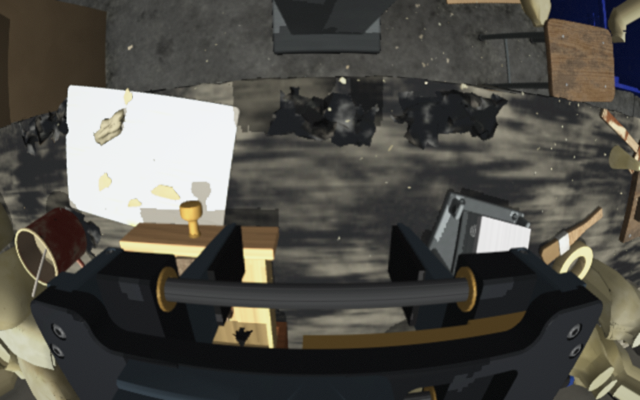

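View pics/s4.png

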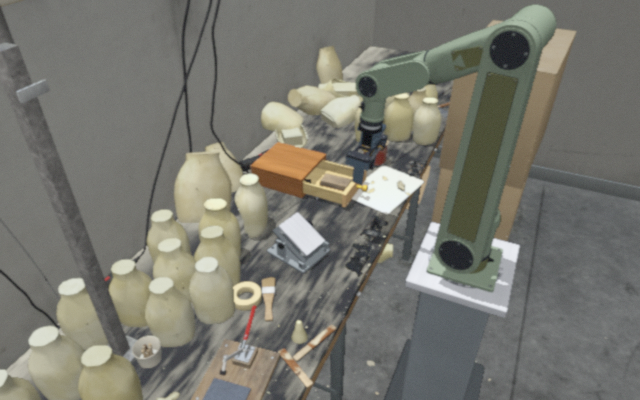

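```bash
python3 - <<'E'
from h import *
t=manip.camera("top"); s=manip.camera("scene")
print(proj(s,manip.read_state()["tool_pos"]))
g=cv2.cvtColor(t["img"],cv2.COLOR_BGR2HSV); x0,y0,x1,y1=362,184,389,225
sub=g[y0:y1,x0:x1]; print(sub[20,::2].tolist())
m=((sub[...,2]<190)&(sub[...,1]<120)).astype(np.uint8)*255
m=cv2.resize(m,None,fx=8,fy=8,interpolation=cv2.INTER_CUBIC)>127
n,l,stt,_=cv2.connectedComponentsWithStats(m.astype(np.uint8)); k=1+np.argmax(stt[1:,4])
r=cv2.minAreaRect(cv2.findContours((l==k).astype(np.uint8),0,1)[0][0]); b=(cv2.boxPoints(r)+.5)/8-.5+[x0,y0]
P=np.array([onz(t,p,.048) for p in b]); print(b.round(1).tolist(),P.round(4).tolist(),P.mean(0))
for i in range(4): d=P[i]-P[i-1]; print(np.linalg.norm(d).round(4),np.degrees(np.arctan2(d[1],d[0])).round(1))
crop(t,355,170,50,70,8,"pics/t5.png")
E
```

```text
[[362.56484097 174.97282775]]
[[26, 70, 249], [25, 74, 249], [24, 81, 239], [17, 79, 168], [15, 74, 190], [15, 77, 193], [15, 74, 185], [15, 73, 186], [15, 74, 192], [15, 77, 205], [16, 83, 217], [24, 79, 245], [25, 73, 249], [25, 73, 248]]
[[366.4, 191.6], [382.4, 191.6], [382.4, 220.4], [366.4, 220.4]] [[0.5883, -0.1651, 0.048], [0.59, -0.2255, 0.048], [0.4806, -0.2265, 0.048], [0.4789, -0.1666, 0.048]] [ 0.53444455 -0.19594415  0.048     ]
0.1094 0.8
0.0604 -88.4
0.1094 -179.5
0.06 91.5
```

View pics/t5.png

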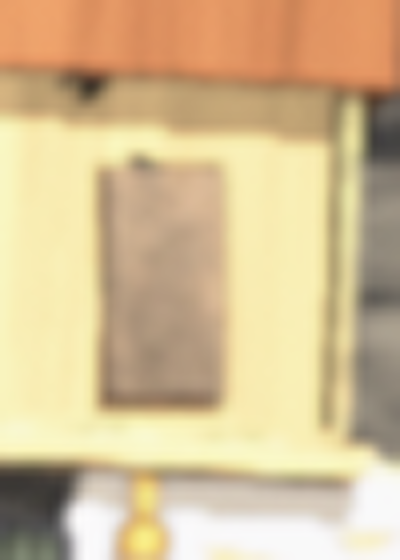

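```bash
python3 - <<'E'
from h import *
t=manip.camera("top"); print(ray(t,(320,200))[0])
f=lambda u,v:((u+.5)/8-.5+355,(v+.5)/8-.5+170)
P=np.array([onz(t,f(*p),.048) for p in ((107,164),(226,163),(222,397),(108,394))]);print(P.round(4),P.mean(0).round(4))
for i in range(4): d=P[i]-P[i-1]; print(np.linalg.norm(d).round(4),np.degrees(np.arctan2(d[1],d[0])).round(1))
for z in(.058,.047): print([onz(t,f(*p),z).round(4) for p in ((150,535),(142,470))])
need((.536,-.196,.2),89)
E
```

```text
[0.3003585  0.01357228 1.87863106]
[[ 0.5942 -0.1707  0.048 ]
 [ 0.5962 -0.2269  0.048 ]
 [ 0.4852 -0.226   0.048 ]
 [ 0.4852 -0.1726  0.048 ]] [ 0.5402 -0.1991  0.048 ]
0.109 1.0
0.0562 -87.9
0.111 179.5
0.0534 90.0
[array([ 0.4191, -0.1919,  0.058 ]), array([ 0.4492, -0.1878,  0.058 ])]
[array([ 0.4199, -0.1932,  0.047 ]), array([ 0.4501, -0.1891,  0.047 ])]
tcp [ 0.3779 -0.0457  0.2025] t 7.1 shift cm [ 16.15   1.41 -14.6 ]
heading 88.46 roll -0.54
```

Request:
send_rows:
  motion: [2.7,0,-2.5,-0.7,2.7,0,-2.5,-0.7,2.7,0,-2.5,0,2.7,0,-2.5,0,2.7,0,-2.5,0]

```text
time_s: 7.52
tool_pos: [0.5085, -0.1812, 0.2087]
tcp_rot: [-0.705, -0.019, -0.027, 0.708]
ft_force: [0.9, 0.6, 0.5]
grip_width: 0.0913
```

Request:
send_rows:
  motion: [2.4,0,-2.3,0,0,0,0,0,0,0,0,0,0,0,0,0,0,0,0,0]

```text
time_s: 7.93
tool_pos: [0.535, -0.2195, 0.2048]
tcp_rot: [-0.705, -0.012, -0.032, 0.708]
ft_force: [0.6, 0.5, -0.8]
grip_width: 0.0911
```

```bash
python3 - <<'E'
from h import *
need((.537,-.198,.035),90)
w=manip.camera("wrist");cv2.imwrite("pics/w5.png",w["img"])
M=R.from_quat(manip.read_state()["tcp_rot"]).as_matrix();print(M.round(3))
E
```

```text
tcp [ 0.535  -0.2195  0.2048] t 7.93 shift cm [-0.9  16.96  2.08]
heading 88.38 roll -1.62
[[ 0.998  0.061  0.028]
 [-0.028  0.003  1.   ]
 [ 0.061 -0.998  0.004]]
```

View pics/w5.png

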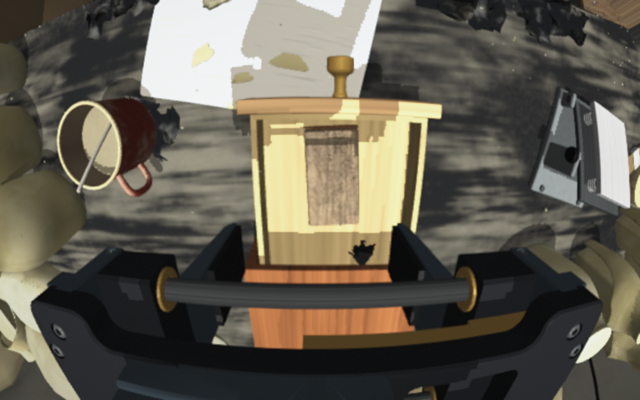

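```bash
python3 - <<'E'
from h import *
w=manip.camera("wrist")
P=np.array([fonz(w,p,.048) for p in ((305,134),(357,131),(357,222),(309,225))]);print(P.round(4),P.mean(0))
print("knob",fonz(w,(340,62),.047))
crop(w,280,100,100,150,4,"pics/w5c.png")
need((.537,-.198,.12),90)
E
```

```text
[[ 0.4866 -0.2288  0.048 ]
 [ 0.4846 -0.1742  0.048 ]
 [ 0.589  -0.1729  0.048 ]
 [ 0.591  -0.2283  0.048 ]] [ 0.53780419 -0.20105183  0.048     ]
knob [ 0.41186094 -0.19071053  0.047     ]
tcp [ 0.535  -0.2188  0.2052] t 8.03 shift cm [-0.39  8.52  2.05]
heading 88.44 roll -1.56
```

View pics/w5c.png

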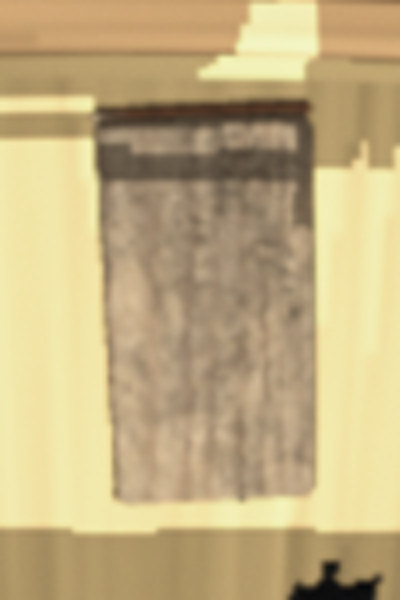

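Request:
send_rows:
  motion: [-0.2,2,1,-1,-0.2,3,0.9,-1,-0.2,3,0,0,0,3,0,0,0,0,0,0]

```text
time_s: 8.45
tool_pos: [0.536, -0.1962, 0.0974]
tcp_rot: [0.707, 0.03, 0.021, -0.706]
ft_force: [-1.4, 0.5, -0.5]
grip_width: 0.0914
```

```bash
python3 - <<'E'
from h import *
need((.538,-.1995,.035),90.5)
w=manip.camera("wrist");cv2.imwrite("pics/w6.png",w["img"])
M=R.from_quat(manip.read_state()["tcp_rot"]).as_matrix();print(M.round(3))
E
```

```text
tcp [ 0.536  -0.1962  0.0974] t 8.45 shift cm [-0.26  6.24 -0.32]
heading 90.7 roll 0.2
[[ 0.997  0.076 -0.012]
 [ 0.012 -0.002  1.   ]
 [ 0.076 -0.997 -0.003]]
```

View pics/w6.png

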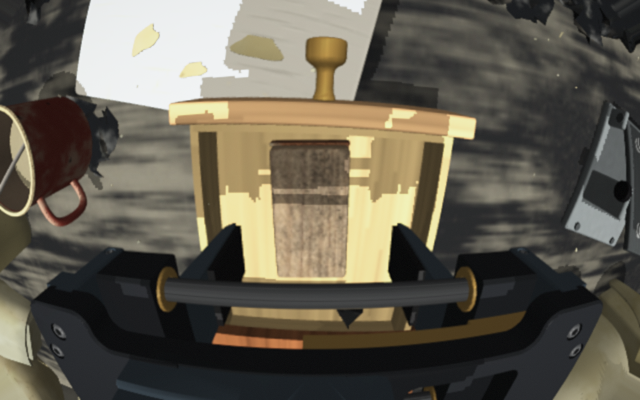

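Request:
send_rows:
  motion: [-0.1,2,-0.3,0,-0.1,2,0,0,0,1.5,0,0,0,0.5,0,0,0,0,0,0]

```text
time_s: 8.92
tool_pos: [0.5463, -0.2012, 0.0504]
tcp_rot: [0.71, 0.038, 0.028, -0.703]
ft_force: [0.2, -0.5, 0.9]
grip_width: 0.0911
```

```bash
python3 - <<'E'
from h import *
need((.538,-.1995,.035),90.5)
M=R.from_quat(manip.read_state()["tcp_rot"]).as_matrix();print(M.round(3),manip.read_state()["ft_force"])
E
```

```text
tcp [ 0.5463 -0.2012  0.0504] t 8.92 shift cm [-0.97  1.45  0.19]
heading 90.82 roll 0.32
[[ 0.996  0.093 -0.014]
 [ 0.015 -0.009  1.   ]
 [ 0.093 -0.996 -0.01 ]] [ 0.16002678 -0.52894151  0.94975363]
```

Request:
send_rows:
  motion: [-0.5,0.6,0.1,0,-0.4,0.6,0,0,-0.1,0.3,0,0,0,0,0,0,0,0,0,0]

```text
time_s: 9.33
tool_pos: [0.5399, -0.2014, 0.0395]
tcp_rot: [0.711, 0.042, 0.031, -0.701]
ft_force: [-0.7, 0.1, -0.1]
grip_width: 0.0912
```

```bash
python3 - <<'E'
from h import *
need((.538,-.1995,.035),90.5)
M=R.from_quat(manip.read_state()["tcp_rot"]).as_matrix();print(M.round(3),manip.read_state()["ft_force"])
E
```

```text
tcp [ 0.5399 -0.2014  0.0395] t 9.33 shift cm [-0.23  0.42  0.2 ]
heading 90.84 roll 0.34
[[ 0.995  0.102 -0.015]
 [ 0.016 -0.013  1.   ]
 [ 0.102 -0.995 -0.014]] [-0.73891135  0.08980419 -0.08275229]
```

Request:
send_rows:
  motion: [-0.1,0.4,0.1,0,-0.1,0.2,0,0,0,0,0,0,0,0,0,0,0,0,0,0]
  claw: 1
  force: 15

```text
time_s: 9.75
tool_pos: [0.5389, -0.2008, 0.0334]
tcp_rot: [0.711, 0.042, 0.031, -0.701]
ft_force: [0.1, -0.4, 0.8]
grip_width: 0.0607
```

Request:
send_rows:
  motion: [0,0,0,0,0,0,0,0,0,0,0,0,0,0,0,0,0,0,0,0]

```text
time_s: 10.17
tool_pos: [0.5389, -0.2007, 0.0333]
tcp_rot: [0.711, 0.042, 0.031, -0.701]
ft_force: [0.2, 0.1, -0.7]
grip_width: 0.0599
```

```bash
python3 - <<'E'
from h import *
need((.538,-.1995,.035),90.5)
w=manip.camera("wrist");cv2.imwrite("pics/w7.png",w["img"])
M=R.from_quat(manip.read_state()["tcp_rot"]).as_matrix();print(M.round(3),manip.read_state()["ft_force"])
E
```

```text
tcp [ 0.5389 -0.2007  0.0333] t 10.17 shift cm [-0.07 -0.18  0.12]
heading 90.83 roll 0.33
[[ 0.995  0.103 -0.014]
 [ 0.016 -0.013  1.   ]
 [ 0.103 -0.995 -0.015]] [-1.15268624  0.06614744  0.48616418]
```

View pics/w7.png

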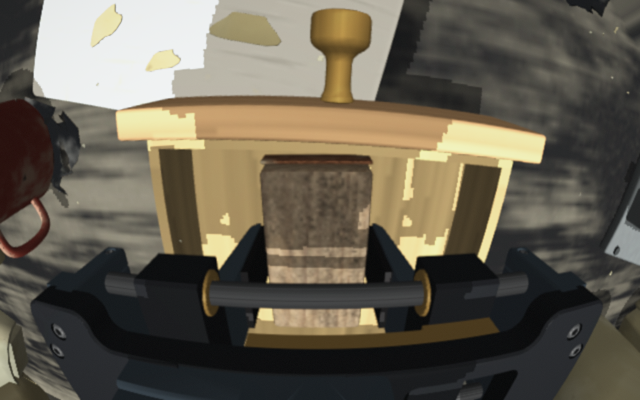

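Request:
send_rows:
  motion: [0,-0.5,0,0,0.1,-1.5,0,0,0.2,-2.5,0,0,0.3,-3,0,0,0.3,-3,0,0]
  force: 30

```text
time_s: 10.63
tool_pos: [0.5316, -0.1971, 0.1351]
tcp_rot: [0.709, 0.036, 0.025, -0.704]
ft_force: [2.0, -0.6, -1.4]
grip_width: 0.06
```

Request:
send_rows:
  motion: [0.3,-3,0,0,0.3,-3,0,0,0.1,-1,0,0,0,0,0,0,0,0,0,0]

```text
time_s: 11.05
tool_pos: [0.5347, -0.1974, 0.2179]
tcp_rot: [0.711, 0.04, 0.03, -0.702]
ft_force: [0.2, 0.1, -0.9]
grip_width: 0.06
```

```bash
python3 - <<'E'
from h import *
need((.49,.19,.22),75)
w=manip.camera("wrist");cv2.imwrite("pics/w8.png",w["img"])
M=R.from_quat(manip.read_state()["tcp_rot"]).as_matrix();print(M.round(3),manip.read_state()["ft_force"],manip.read_state()["grip_width"])
E
```

```text
tcp [ 0.5347 -0.1974  0.2179] t 11.05 shift cm [-3.81 -1.11 38.79]
heading 90.84 roll 15.84
[[ 0.995  0.098 -0.015]
 [ 0.016 -0.011  1.   ]
 [ 0.098 -0.995 -0.013]] [-0.00196037  0.13369351 -1.53349218] 0.05946057975275911
```

View pics/w8.png

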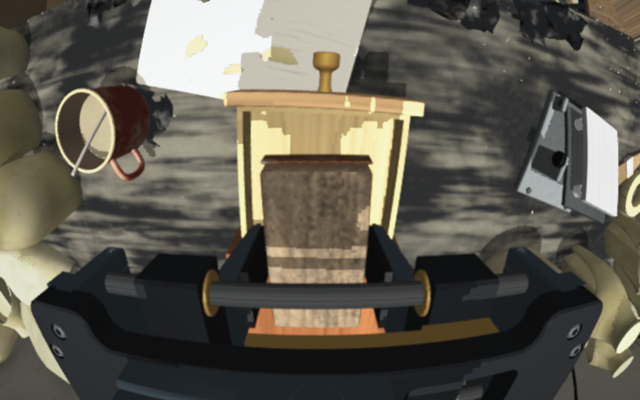

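Request:
send_rows:
  motion: [0,0,1.5,0,-0.4,0,3,0,-0.5,0,3.5,0,-0.5,0,3.5,0,-0.5,0,3.5,0]

```text
time_s: 11.52
tool_pos: [0.5105, -0.0486, 0.2051]
tcp_rot: [0.711, 0.032, 0.029, -0.702]
ft_force: [0.6, -0.4, -0.4]
grip_width: 0.06
```

Request:
send_rows:
  motion: [-0.5,0,3.5,0,-0.5,0,3.5,0,-0.5,0,3.5,0,-0.5,0,3.5,0,-0.3,0,2.5,0]

```text
time_s: 11.93
tool_pos: [0.4785, 0.1241, 0.1917]
tcp_rot: [0.711, 0.025, 0.023, -0.702]
ft_force: [0.2, 0.4, -1.2]
grip_width: 0.0595
```

Request:
send_rows:
  motion: [0,0,1.5,4,0,0,0,5,0,0,0,5,0,0,0,2,0,0,0,0]

```text
time_s: 12.35
tool_pos: [0.4712, 0.1457, 0.182]
tcp_rot: [0.703, -0.08, 0.117, -0.697]
ft_force: [-0.1, -0.2, -0.1]
grip_width: 0.0598
```

```bash
python3 - <<'E'
from h import *
need((.4846,.1904,.16),74.8)
M=R.from_quat(manip.read_state()["tcp_rot"]).as_matrix();print(M.round(3),manip.read_state()["ft_force"],manip.read_state()["grip_width"])
E
```

```text
tcp [0.4712 0.1457 0.182 ] t 12.35 shift cm [-0.05  2.19  4.67]
heading 74.03 roll -0.77
[[ 0.96   0.05   0.275]
 [-0.275 -0.016  0.961]
 [ 0.052 -0.999 -0.001]] [-0.09096112 -0.22460786 -0.14684123] 0.05980101938119897
```

Request:
send_rows:
  motion: [0,0.3,2,-0.7,0,0.3,1.8,0,0,0.3,0.9,0,0,0,0,0,0,0,0,0]

```text
time_s: 12.77
tool_pos: [0.481, 0.19, 0.1665]
tcp_rot: [0.706, -0.078, 0.107, -0.695]
ft_force: [-0.2, -0.6, -1.2]
grip_width: 0.0596
```

```bash
python3 - <<'E'
from h import *
need((.4846,.1904,.145),74.8)
M=R.from_quat(manip.read_state()["tcp_rot"]).as_matrix();print(M.round(3),manip.read_state()["ft_force"],manip.read_state()["grip_width"])
t=manip.camera("top");crop(t,225,160,110,90,6,"pics/t9.png")
s=manip.camera("scene");crop(s,240,160,130,120,5,"pics/s9.png")
w=manip.camera("wrist");cv2.imwrite("pics/w9.png",w["img"])
E
```

```text
tcp [0.481  0.19   0.1665] t 12.77 shift cm [0.25 2.16 0.15]
heading 74.96 roll 0.16
[[ 0.965  0.039  0.26 ]
 [-0.259 -0.021  0.966]
 [ 0.043 -0.999 -0.01 ]] [-0.2315307  -0.55877252 -1.24154986] 0.05958061085812756
```

View pics/t9.png

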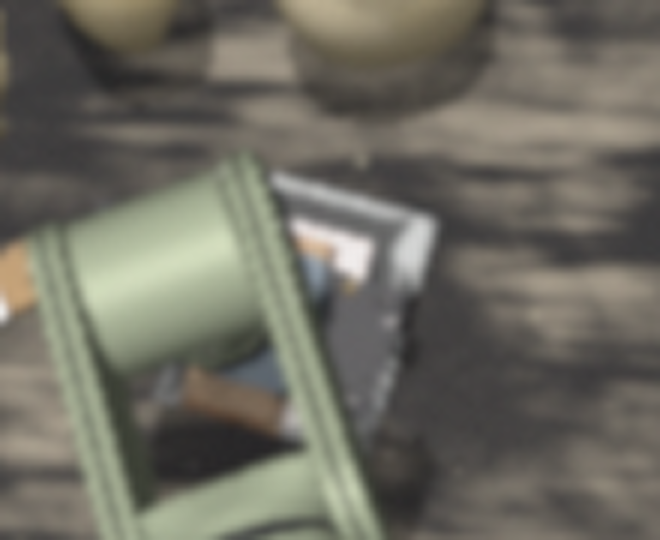

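View pics/s9.png

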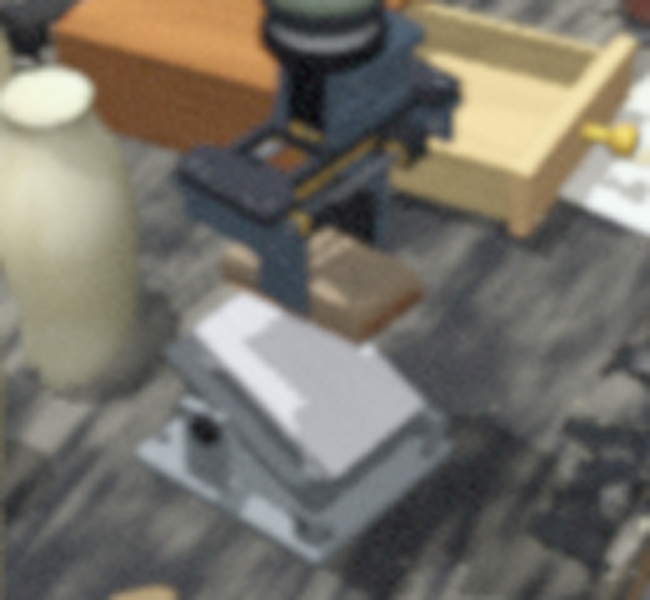

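View pics/w9.png

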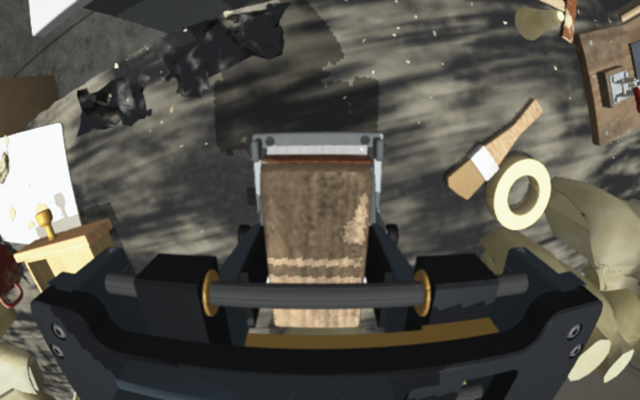

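Request:
send_rows:
  motion: [0.1,0.8,0.1,0,0.1,0.8,0,0,0,0.8,0,0,0,0.5,0,0,0,0,0,0]
  force: 12

```text
time_s: 13.33
tool_pos: [0.4847, 0.1873, 0.1361]
tcp_rot: [0.706, -0.078, 0.109, -0.695]
ft_force: [0.1, -0.2, -0.2]
grip_width: 0.0598
```

```bash
python3 - <<'E'
from h import *
need((.4846,.1904,.128),74.8)
M=R.from_quat(manip.read_state()["tcp_rot"]).as_matrix();print(M.round(3),manip.read_state()["ft_force"],manip.read_state()["grip_width"])
E
```

```text
tcp [0.4847 0.1873 0.1361] t 13.33 shift cm [-0.12  0.8   0.31]
heading 74.75 roll -0.05
[[ 0.964  0.041  0.263]
 [-0.262 -0.021  0.965]
 [ 0.045 -0.999 -0.009]] [ 0.09697942 -0.18192519 -0.16184255] 0.05981847334654309
```

Request:
send_rows:
  motion: [0,0.3,0.2,0,-0.1,0.4,0.1,0,0,0.4,0,0,0,0.3,0,0,0,0,0,0]

```text
time_s: 13.75
tool_pos: [0.4843, 0.1905, 0.121]
tcp_rot: [0.706, -0.079, 0.109, -0.695]
ft_force: [-2.8, -0.2, 1.8]
grip_width: 0.0601
```

Request:
send_rows:
  motion: [0,0.4,0,0,0,0.4,0,0,0,0.4,0,0,0,0,0,0,0,0,0,0]

```text
time_s: 14.17
tool_pos: [0.4835, 0.1907, 0.108]
tcp_rot: [0.706, -0.08, 0.108, -0.695]
ft_force: [-2.3, 0.7, 2.2]
grip_width: 0.0597
```

```bash
python3 - <<'E'
from h import *
need((.4846,.1904,.1008),74.8)
M=R.from_quat(manip.read_state()["tcp_rot"]).as_matrix();print(M.round(3),manip.read_state()["ft_force"],manip.read_state()["grip_width"])
s=manip.camera("scene");crop(s,240,160,130,120,5,"pics/s10.png")
w=manip.camera("wrist");cv2.imwrite("pics/w10.png",w["img"])
E
```

```text
tcp [0.4835 0.1907 0.108 ] t 14.17 shift cm [0.09 0.72 0.01]
heading 74.75 roll -0.05
[[ 0.964  0.037  0.263]
 [-0.262 -0.02   0.965]
 [ 0.041 -0.999 -0.01 ]] [-2.25596712  0.74657847  2.20273041] 0.05965820591830857
```

View pics/s10.png

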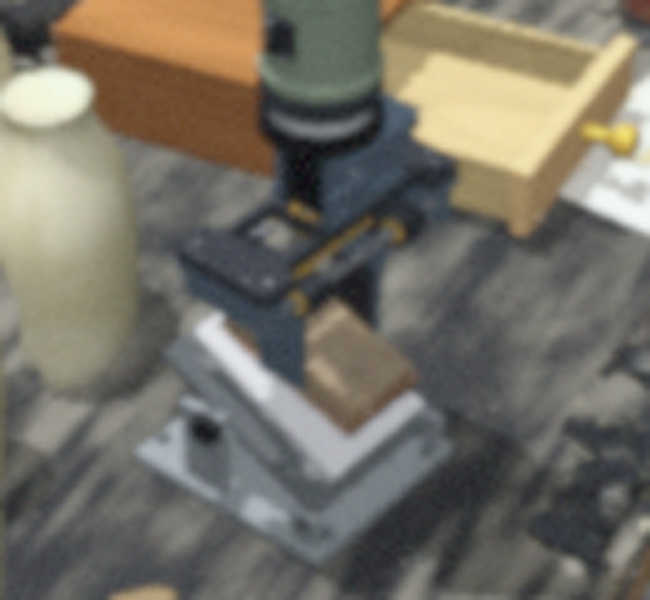

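Request:
send_rows:
  motion: [0,0.3,0,0,0,0.3,0,0,0,0.2,0,0,0,0,0,0,0,0,0,0]

```text
time_s: 14.68
tool_pos: [0.4842, 0.1904, 0.0996]
tcp_rot: [0.706, -0.079, 0.108, -0.696]
ft_force: [-1.9, 0.8, 2.5]
grip_width: 0.0599
```

```bash
cat > st.py <<'E'
from h import *
import sys
n=sys.argv[1]
st=manip.read_state();M=R.from_quat(st["tcp_rot"]).as_matrix();print("tooly",M[:,1].round(3),"f",st["ft_force"].round(2),"tq",st["wrist_torque"].round(3),st["grip_width"])
th=.473;u=np.array([.965,-.262,0]);nn=-np.sin(th)*u+[0,0,np.cos(th)]; sl=np.cos(th)*u+[0,0,np.sin(th)]
print("f normal",(st["ft_force"]@nn).round(2),"f upslope",(st["ft_force"]@sl).round(2),"inward 1cm in tool axes",(M.T@-nn).round(3))
need((.4846,.1904,.1008),74.8)
s=manip.camera("scene");crop(s,260,195,80,80,8,f"pics/s{n}.png")
t=manip.camera("top");crop(t,240,180,70,70,8,f"pics/t{n}.png")
w=manip.camera("wrist");cv2.imwrite(f"pics/w{n}.png",w["img"])
E
python3 st.py 11
```

```text
tooly [ 0.038 -0.02  -0.999] f [-1.9   0.81  2.5 ] tq [0.105 0.214 0.041] 0.05994645408263506
f normal 3.16 f upslope -0.68 inward 1cm in tool axes [0.418 0.909 0.009]
tcp [0.4842 0.1904 0.0996] t 14.68 shift cm [ 0.04 -0.12  0.  ]
heading 74.75 roll -0.05
```

View pics/s11.png

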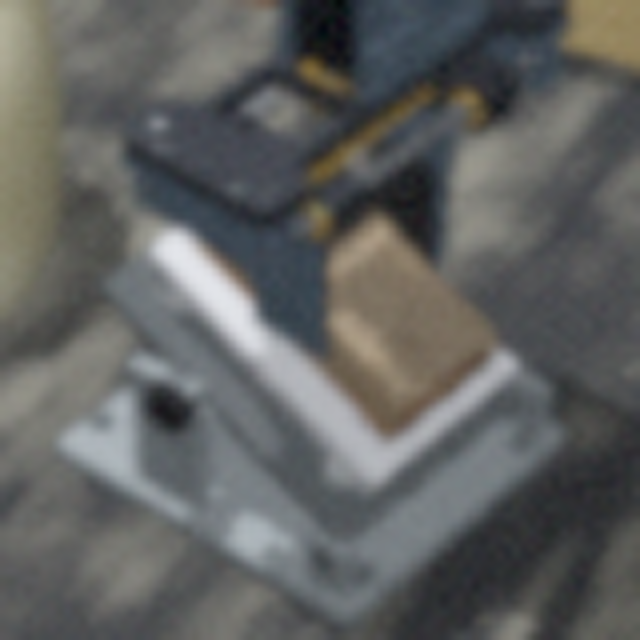

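View pics/w11.png

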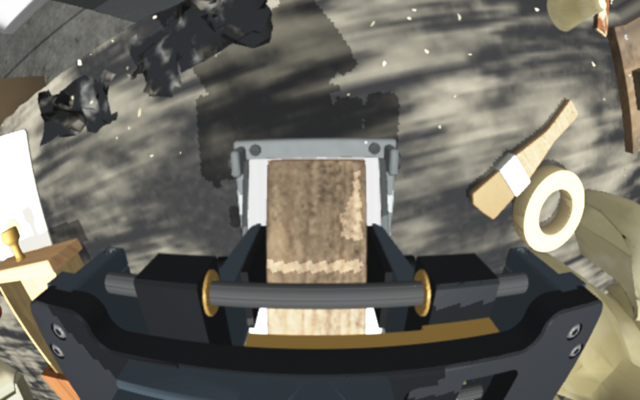

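```bash
cat > fc.py <<'E'
from h import *
th=.473;C=np.array([.492,.1884,.0916])
u=np.array([.965,-.262,0]);nn=-np.sin(th)*u+[0,0,np.cos(th)]; sl=np.cos(th)*u+[0,0,np.sin(th)]; yy=np.cross(nn,sl)
def onface(c,uv,d=0):
    o,v=ray(c,uv); p=o+v*(((C-d*nn)-o)@nn)/(v@nn); return ((p-C)@sl*1000).round(1),((p-C)@yy*1000).round(1)
E
python3 - <<'E'
from fc import *
s=manip.camera("scene"); f=lambda u,v:((u+.5)/8-.5+260,(v+.5)/8-.5+195)
for d in (0,.003):
  for n,p in (("faceLL",(374,486)),("faceLR",(520,362)),("faceUL",(160,236)),("blkLL",(388,437)),("blkLR",(496,352))): print(d,n,onface(s,f(*p),d))
# push depth test: proj of corner at d
for d in (0,.003,.005,.008): print(d,[((proj(s,C-d*nn+a*sl+b*yy)[0]-[260,195]+.5)*8-.5).round(0) for a,b in ((-.065,.045),(-.065,-.045),(.065,.045),(.065,-.045))])
E
```

```text
0 faceLL (np.float64(-67.1), np.float64(45.2))
0 faceLR (np.float64(-64.7), np.float64(-46.8))
0 faceUL (np.float64(64.2), np.float64(38.4))
0 blkLL (np.float64(-55.5), np.float64(24.7))
0 blkLR (np.float64(-55.5), np.float64(-41.6))
0.003 faceLL (np.float64(-66.7), np.float64(43.2))
0.003 faceLR (np.float64(-64.3), np.float64(-49.0))
0.003 faceUL (np.float64(65.0), np.float64(36.4))
0.003 blkLL (np.float64(-55.0), np.float64(22.7))
0.003 blkLR (np.float64(-55.0), np.float64(-43.8))
0 [array([371., 482.]), array([518., 365.]), array([147., 243.]), array([299., 136.])]
0.003 [array([368., 485.]), array([515., 368.]), array([145., 246.]), array([297., 140.])]
0.005 [array([366., 488.]), array([513., 371.]), array([144., 249.]), array([296., 142.])]
0.008 [array([364., 491.]), array([510., 374.]), array([141., 253.]), array([293., 146.])]
```

View pics/t11.png

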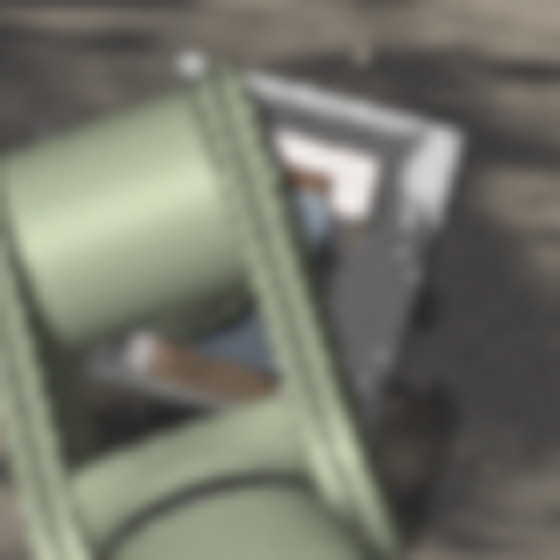

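```bash
python3 - <<'E'
from fc import *
w=manip.camera("wrist"); crop(w,230,130,175,110,4,"pics/w12.png")
def wf(uv,d=0):
    o,v=fray(w,uv); p=o+v*(((C-d*nn)-o)@nn)/(v@nn); return ((p-C)@sl*1000).round(1),((p-C)@yy*1000).round(1)
for x in (200,300,400,500): print(x,[ (wf(((u+.5)/4-.5+230,(x+.5)/4-.5+130-0))) for u in (100,)])
E
```

```text
200 [(np.float64(-49.8), np.float64(-41.9))]
300 [(np.float64(-32.8), np.float64(-41.4))]
400 [(np.float64(-16.1), np.float64(-41.0))]
500 [(np.float64(0.4), np.float64(-40.8))]
```

View pics/w12.png

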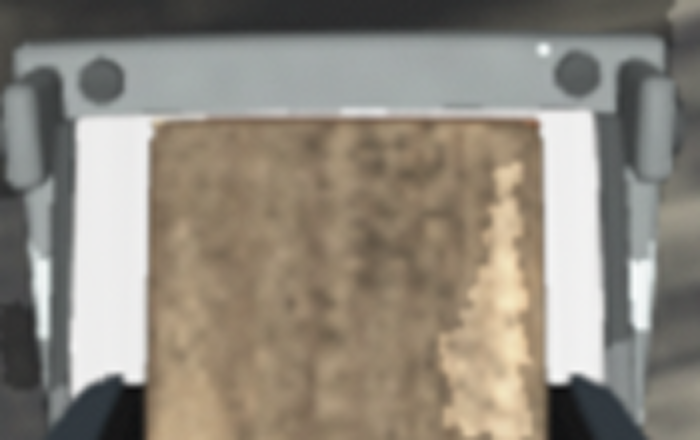

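```bash
python3 - <<'E'
from fc import *
w=manip.camera("wrist"); o,v=fray(w,(316,158)); print(((o-C)@sl).round(4),((o-C)@yy).round(4),((o-C)@nn).round(4))
def wf(uv,d=0):
    o,v=fray(w,uv); p=o+v*(((C-d*nn)-o)@nn)/(v@nn); return ((p-C)@sl*1000).round(1),((p-C)@yy*1000).round(1)
g=lambda u,v:((u+.5)/4-.5+230,(v+.5)/4-.5+130)
for d in (0,-.026): print(d,"face edge",wf(g(340,110),d),"redtop",wf(g(340,117),d),"redbot",wf(g(340,123),d), "faceL",wf(g(78,115),d),"faceR",wf(g(597,115),d),"bl",wf(g(152,123),d),wf(g(543,123),d))
E
```

```text
-0.0085 0.0015 0.202
0 face edge (np.float64(-65.2), np.float64(-1.5)) redtop (np.float64(-63.9), np.float64(-1.5)) redbot (np.float64(-62.9), np.float64(-1.5)) faceL (np.float64(-64.7), np.float64(-46.5)) faceR (np.float64(-64.7), np.float64(42.4)) bl (np.float64(-63.1), np.float64(-33.4)) (np.float64(-63.1), np.float64(33.0))
-0.026 face edge (np.float64(-57.9), np.float64(-1.1)) redtop (np.float64(-56.8), np.float64(-1.1)) redbot (np.float64(-55.9), np.float64(-1.1)) faceL (np.float64(-57.5), np.float64(-40.3)) faceR (np.float64(-57.5), np.float64(37.1)) bl (np.float64(-56.1), np.float64(-28.9)) (np.float64(-56.1), np.float64(28.9))
```

Request:
send_rows:
  motion: [-0.1,-0.2,0,0,0,0,-0.2,0,0,0,0,0,0.1,0.2,0,0,0,0,0,0]

```text
time_s: 15.4
tool_pos: [0.4848, 0.1885, 0.1]
tcp_rot: [0.705, -0.078, 0.109, -0.696]
ft_force: [-1.2, 0.0, 1.3]
grip_width: 0.06
```

```bash
cat >> fc.py <<'E'
def wf(w,uv,d=0):
    o,v=fray(w,uv); p=o+v*(((C-d*nn)-o)@nn)/(v@nn); return ((p-C)@sl*1000).round(1),((p-C)@yy*1000).round(1)
E
python3 st.py 13; python3 -c "
import cv2;i=cv2.imread('pics/w13.png');cv2.imwrite('pics/w13c.png',cv2.resize(i[130:240,230:405],None,fx=4,fy=4,interpolation=2))"
```

```text
tooly [ 0.041 -0.019 -0.999] f [-1.25  0.02  1.28] tq [0.126 0.18  0.045] 0.05998126176182695
f normal 1.69 f upslope -0.5 inward 1cm in tool axes [0.415 0.91  0.007]
tcp [0.4848 0.1885 0.1   ] t 15.4 shift cm [-0.07 -0.08  0.18]
heading 74.75 roll -0.05
```

View pics/w13c.png

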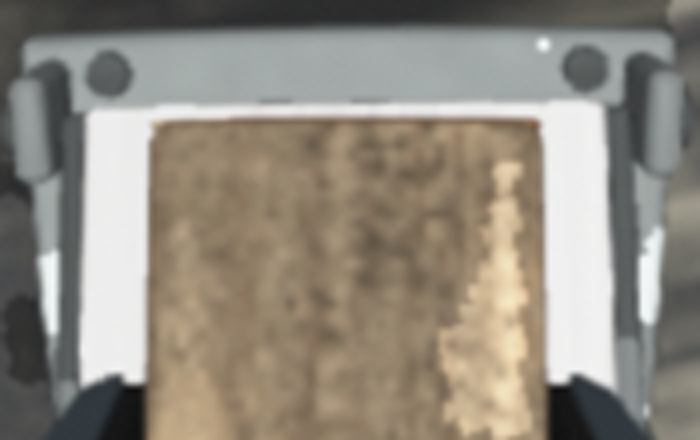

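```bash
python3 - <<'E'
from fc import *
w=manip.camera("wrist")
g=lambda u,v:((u+.5)/4-.5+230,(v+.5)/4-.5+130)
print(wf(w,g(340,102)),wf(w,g(340,118),-.026),wf(w,g(340,121),-.026))
E
```

```text
(np.float64(-65.3), np.float64(-3.2)) (np.float64(-55.5), np.float64(-2.8)) (np.float64(-55.0), np.float64(-2.8))
```

Request:
send_rows:
  motion: [-0.13,0.07,0,0,0.05,0.15,0,0,0.1,0.2,0,0,0,0,0,0,0,0,0,0]

```text
time_s: 16.02
tool_pos: [0.4854, 0.1885, 0.0963]
tcp_rot: [0.705, -0.078, 0.109, -0.696]
ft_force: [-2.6, -0.4, 3.3]
grip_width: 0.0599
```

```bash
cat > f.py <<'E'
from fc import *
F=[];T=[]
for i in range(6):
    w=manip.camera("wrist"); st=manip.read_state(); F.append(st["ft_force"]);T.append(st["tool_pos"])
F=np.array(F);print("t",st["time_s"],"normal",(F@nn).round(2),(F@nn).mean().round(2),"slope",(F@sl).mean().round(2),"lat",(F@yy).mean().round(2))
T=np.mean(T,0); P0=C+.0185*nn+[.0007*.965,-.0007*.262,-.0073]
print("tcp",T.round(4),"rel expected flush contact: normal mm",((T-P0)@nn*1000).round(2),"slope",((T-P0)@sl*1000).round(2),"lat",((T-P0)@yy*1000).round(2),"tooly",R.from_quat(st["tcp_rot"]).as_matrix()[:,1].round(3),"tq",st["wrist_torque"].round(3))
import sys
crop(w,230,130,175,110,4,f"pics/w{sys.argv[1]}.png"); s=manip.camera("scene");crop(s,260,195,80,80,8,f"pics/s{sys.argv[1]}.png")
E
python3 f.py 14
```

```text
t 16.3167 normal [2.85 3.31 3.41 3.19 3.27 4.01] 3.34 slope -1.24 lat -0.63
tcp [0.4853 0.1885 0.0963] rel expected flush contact: normal mm -4.55 slope -0.91 lat -1.61 tooly [ 0.042 -0.019 -0.999] tq [ 0.122  0.223 -0.01 ]
```

View pics/w14.png

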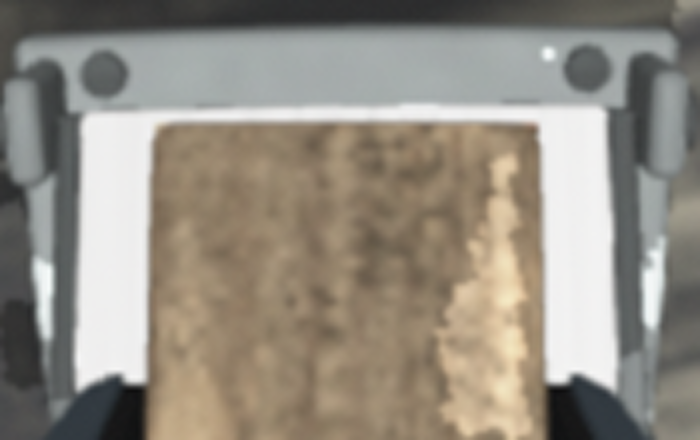

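View pics/s14.png

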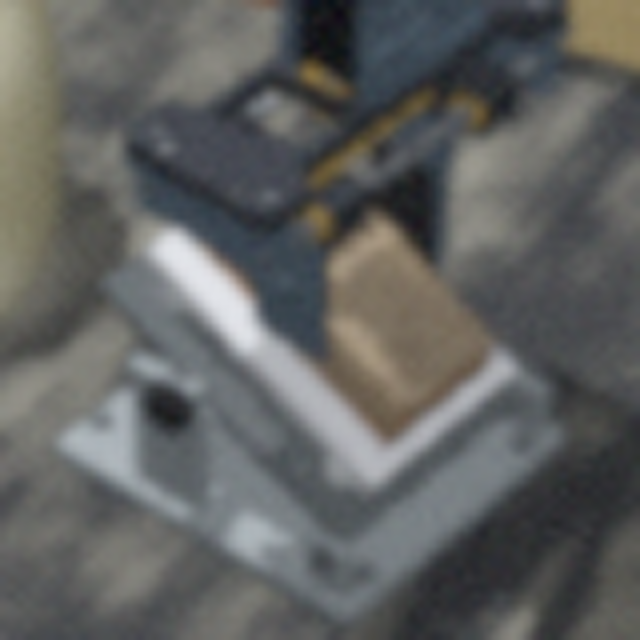

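Request:
send_rows:
  motion: [0.03,0.12,0,0,0.05,0.12,0,0,0,0,0,0,0,0,0,0,0,0,0,0]

```text
time_s: 16.78
tool_pos: [0.4863, 0.1883, 0.0945]
tcp_rot: [0.705, -0.078, 0.109, -0.696]
ft_force: [-3.4, 0.4, 4.4]
grip_width: 0.0601
```

```bash
python3 f.py 15
```

```text
t 17.0833 normal [4.73 5.13 6.49 6.07 6.39 5.59] 5.73 slope -0.4 lat -0.6
tcp [0.4863 0.1883 0.0944] rel expected flush contact: normal mm -6.65 slope -0.91 lat -1.58 tooly [ 0.043 -0.019 -0.999] tq [0.141 0.308 0.05 ]
```

Request:
send_rows:
  motion: [0,0,0,0,0,0,0,0,0,0,0,0,0,0,0,0,0,0,0,0]
  force: 20

```text
time_s: 17.55
tool_pos: [0.4863, 0.1883, 0.0944]
tcp_rot: [0.705, -0.078, 0.109, -0.696]
ft_force: [-2.0, 0.1, 5.4]
grip_width: 0.0599
```

```bash
python3 f.py 16; python3 - <<'E'
from h import *
t=manip.camera("top");s=manip.camera("scene");cv2.imwrite("pics/tf.png",t["img"]);cv2.imwrite("pics/sf.png",s["img"])
E
```

```text
t 17.85 normal [5.57 5.9  5.53 5.6  6.68 5.93] 5.87 slope -0.22 lat -0.34
tcp [0.4863 0.1883 0.0944] rel expected flush contact: normal mm -6.67 slope -0.9 lat -1.59 tooly [ 0.043 -0.019 -0.999] tq [0.133 0.285 0.031]
```

View pics/w16.png

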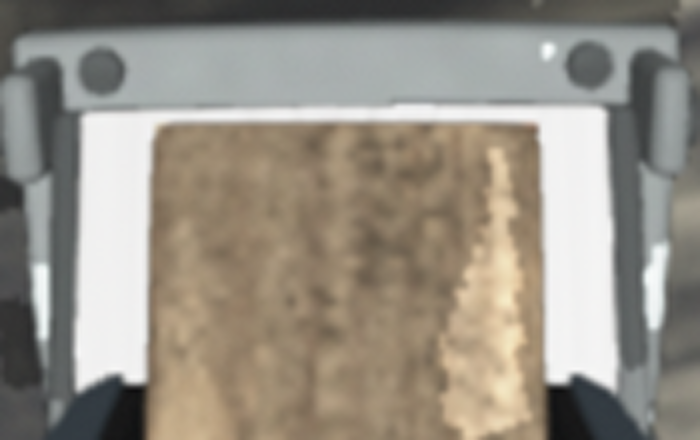

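View pics/s16.png

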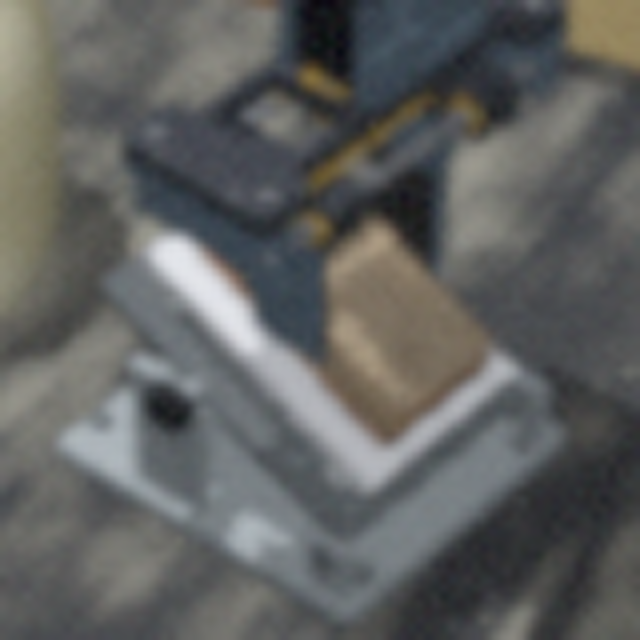

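View pics/sf.png

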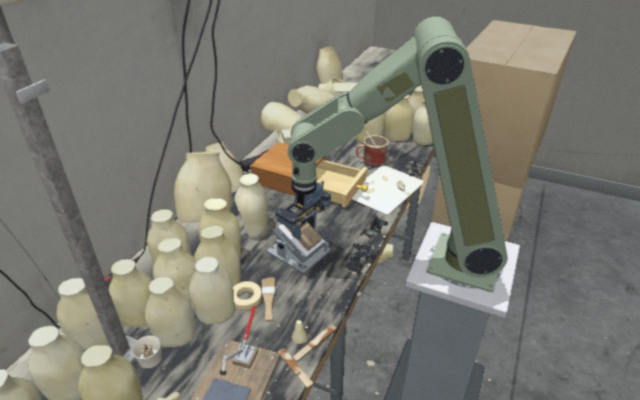

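View pics/tf.png

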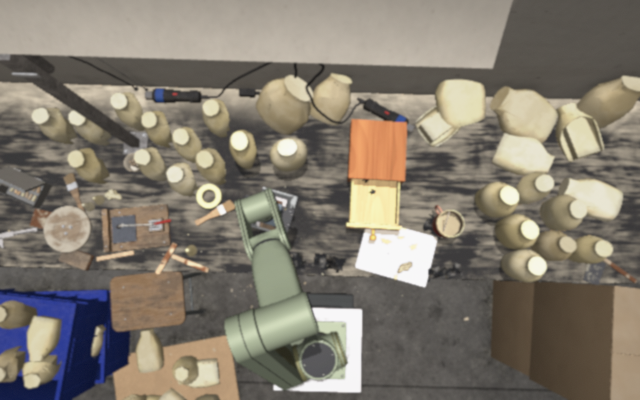

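```bash
python3 - <<'E'
from fc import *
w=manip.camera("wrist")
g=lambda u,v:((u+.5)/4-.5+230,(v+.5)/4-.5+130)
print("face low edge",wf(w,g(343,104),.005),"block low top edge",wf(w,g(346,122),-.021))
print("faceL/R",wf(w,g(80,115),.005),wf(w,g(606,115),.005),"block",wf(w,g(153,128),-.021),wf(w,g(540,128),-.021))
print("faceL/R hi",wf(w,g(74,360),.005),wf(w,g(616,360),.005),"block",wf(w,g(147,370),-.021),wf(w,g(547,370),-.021))
E
```

```text
face low edge (np.float64(-65.9), np.float64(-2.4)) block low top edge (np.float64(-55.9), np.float64(-1.7))
faceL/R (np.float64(-64.5), np.float64(-47.3)) (np.float64(-64.5), np.float64(42.3)) block (np.float64(-55.2), np.float64(-30.1)) (np.float64(-55.2), np.float64(26.7))
faceL/R hi (np.float64(-22.7), np.float64(-46.8)) (np.float64(-22.9), np.float64(42.7)) block (np.float64(-19.7), np.float64(-30.1)) (np.float64(-19.7), np.float64(27.0))
```

```bash
python3 -c "
from rig import manip
print(manip.hand_in()); print(manip.read_state()['ft_force'],manip.read_state()['grip_width'])"
```

```text
the job is handed in; nothing more can be done
None
the job is handed in; nothing more can be done
```

The sanding block is on the stage face, lengthwise up the slope and pressed in. I handed the job in at about 18 s with the gripper still holding it at 20 N. No verdict came back, and after hand-in the state could no longer be read.

**What I did:** I pulled the knob to open the drawer about 163 mm and gripped the block across its 60 mm width. I then carried it level over the stage. The moves can't pitch the tool, so I tilted the block by lowering it with a light 12 N grip. It swivelled in the pads against the face, and then I pushed it in along the face normal.

**Last checks:**

| Check | Result |
|---|---|
| Push on the face | Wrist sensor about 5.9 N along the normal. With my estimate of the block's weight that is about 6.7 N, or roughly 5 mm of give, well short of bottoming at 12 mm. |
| Stiffness | The last 2.1 mm of push raised the force by 2.4 N, close to the stated 1 N per mm. |
| Centring across the slope (wrist camera) | About 0.6 mm off, parallel to the face edges within about 0.3°. |
| Centring along the slope (wrist camera) | About 1 to 2 mm too far uphill. |
| Grip | Jaw opening 59.9 mm, so the block was held. |
| Other objects | In the last scene and top views the bystanders look unmoved. |

**Checks that were weak or disagreed:**
- **Sideways position:** before the last small sideways correction, the coarser scene camera (about 3 mm per pixel) put the block about 7 mm further to one side than the wrist camera did. I trusted the wrist camera.
- **Amount of give:** it was not measured directly. It comes from the force, and the tool position alone would suggest 6 to 7 mm.
- **Flushness:** I judged this from the pictures and the pressing force.

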